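# Load the drum cutter against the ejector and hold it home

## Robot

A 6-joint arm with a two-finger parallel gripper is mounted at the origin on the work surface. World frame = base frame: x ahead of the robot, y to its left, z up, the work surface at z = 0. Lengths are in m, angles in rad, forces in N, time in s.
With the tool pointing down it reaches from about 0.425 to 0.95 m from the base axis. Payload 3.5 kg.
Tool frame: the origin (TCP) lies midway between the tips of the shut fingers; the grasp point (between the pads) lies 19 mm behind it; z points along the fingers, x is the direction in which the jaws open and shut, and the axes are right-handed (so a half turn about z gives the same grasp; the last joint's range is limited). The gripper opens to 85 mm and grips with 20 to 120 N. Pads are 22 mm wide; open, the fingers measure 114 mm over their backs; the gripper's body (76 mm by 85 mm) begins 54 mm behind the grasp point. The pads swing forward as they close: fully open they stand 13 mm farther back than shut.
Start: joints at [1.066, 0.286, 1.577, -0, 1.279, -0.15], TCP at [0.234, 0.633, 0.231] pointing down, gripper open.
Joint ranges: [-2.77, 2.77], [-0.9, 2.22], [0.21, 2.48], [-1.53, 4.67], [0.24, 2.81], [-2.84, 2.84]. Speed limits (rad/s): [2.79, 2.79, 3.14, 3.14, 3.14, 3.14].

## Interface

Orientations are given as a unit quaternion [x, y, z, w].
In Python, from plant import readout, optics, ctrl gives the robot as it stands. The module is installed in compiled form; this text tells all that it offers.
- The arm moves only by the shell command python3 -m crank 'ROWS' [OPENING] [FORCE]. ROWS is text: rows parted by semicolons, each of 6 numbers parted by spaces: the shift along the tool's x, y, z in mm, then the turn, a rotation vector about the tool's x, y, z in rad. In form: dx dy dz ax ay az; .... A call has 1 to 5 rows; each row shifts and turns the commanded pose from where the row before left it, along the tool's axes as they then stand; what a row does not reach is not made up. A row lasts 1/8 s, in which the tool goes at most 62.5 mm and 10.7 degrees, less where a joint would pass 70% of its speed; a pose out of reach is approached as far as the arm can. A call is refused whole if a number of a shift passes 62.5 or a number of a turn 0.188, either way. A call with a gripper value outside its range is refused whole. OPENING is the opening, from -1 (shut) to 1 (fully open), set as the call begins (- or left out, the last holds). The fingers move at their own pace and stop on an object; FORCE is the grip in N (left out, the last holds). Time passes only in rows, so rows that do not move let the fingers close. It gives the time, the measured TCP pose, the force and the opening at its end, in the units of the state.
- readout.get_state(): the state, without advancing time (a new reading comes with each control period).
- optics.read_camera(name): name is "side" or "top" or "wrist"; returns the picture (420x560x3 uint8, red, green, blue); there is no depth.
- optics.calibration(name): a dict with "mtx" (3x3 intrinsics, pixels), "dist_coeffs" ([k1, k2, p1, p2, k3] as OpenCV has them; the pictures are not rectified), "rvec" (rotation vector, rad) and "tvec" (3), from world to camera coordinates, as OpenCV has them; the wrist camera has in their place "tool_from_camera" (4x4, takes a point from camera to tool coordinates, whose origin is the TCP and whose axes are the tool frame's). Camera axes: x right, y down, z forward; pixel columns grow to the right and rows downward; lengths in m; the calibration is good to about 2 mm. A picture is of the moment at which its call begins: read the wrist's pose just before it. calibration takes no time and is no camera call.
- ctrl.sign_off(): hands the job in, once; it reports no verdict.
Trained networks look in the newest picture that a camera, given by its name, has taken for a name from the list of things; names that differ only in an ending like _2 or _b are one class to them, and where a whole thing is asked for, a point or a joint stands for the part that bears it (a point fixed in the world has none). Each returns a list of dicts, best first, with "p" (0 to 1); they miss things now and then, are a little off and sometimes report something else, mostly with a low value. They report only what shows in the picture. A call takes as long as a camera call. They do not tell look-alikes from the thing itself.
- optics.recognise(camera, thing): "xy" ([column, row] as shares, 0 to 1, of the picture: columns of its width, rows of its height, amid what is visible of it).
The state is a dict: "time": time; "qpos": joint angles; "dq": joint speeds; "joint_efforts": joint torques, N m; "eef_pos": TCP position; "tcp_rot": TCP orientation; "contact_force": force on the tool from outside, world axes, zero at the start; "wrist_torque": the same for the moment, N m; "opening": opening from 0.0 (shut) to 1.0 (fully open).
Only numpy, scipy, OpenCV 4.12 (cv2) and the standard library are available. Lean on these libraries where they do the work, as an engineer would, in place of code of your own. Each camera call takes 0.05 s, during which the arm holds its last target.

## Task

On the grinder's push-button box press the left key (air on), let it up, then press the right key (opens the collet); leave the middle key alone, it shuts the collet. Then take the straight drum cutter out of the wooden rack, put its shank down into the collet of the upright workhead and press it against the sprung ejector until its shoulder sits flat on the spindle nose. Finish while still holding it there, pressed down firmly without forcing, so that I can close the collet; leave the other cutters and the things on the bench where they are.

Things in the scene. Friction and masses are not known exactly. Their poses are not given: they have to be found in the camera images.
- key_left (a joint): travel of the left key, m: 0 up, 0.006 fully down; it springs back. It needs about 1.5 N to start and 5 N to go fully down
- key_mid (a joint): travel of the middle key, m, same spring; must stay up
- key_right (a joint): travel of the right key, m, same spring
- key_left_top (a point): centre of the top of the left key. The push-button box is a low grey box fixed to the bench, 85 x 170 x 60 mm, with a row of three like black round keys, 26 mm across, 52 mm apart, in steel collars 42 mm across; left, middle and right are as seen from the robot's side (left towards +y). A key's top is 82 mm above the bench and 10 mm above its collar; keys press straight down
- key_mid_top (a point): centre of the top of the middle key
- key_right_top (a point): centre of the top of the right key
- drum_mid (a point): middle of the drum of the straight drum cutter: a plain dark cylinder 34 mm across and 49 mm tall with four carbide inserts round its upper end, standing upright on a steel shank 16 mm across and 40 mm long. This point is on its axis, 25 mm above the shoulder (the flat underside of the drum, which rests on the rack's top), 24 mm below the top and 65 mm above the shank's lower end. Its z axis points up along the cutter. About 0.38 kg
- drum: the same drum cutter; origin on its axis at the lower end of the shank, z up along the cutter
- slim_mid (a point): the thin end mill (14 mm across, 50 mm tall, on a 26 mm collar) that stands in the rack; point on its axis 10 mm above the rack's top; leave it
- disc_mid (a point): the slotting cutter with a toothed disc 50 mm across on top, 36 mm tall above the rack; point on its axis 10 mm above the rack's top; leave it
- cone_mid (a point): the pointed V cutter (a cone 36 mm across, 42 mm tall above the rack); point on its axis 10 mm above the rack's top; leave it
- rack: wooden rack fixed to the bench, 180 x 180 x 50 mm, origin under its centre; four 18 mm holes at the corners of a 90 mm square hold the four cutters, shank down, in any order
- nose_face (a point): centre of the mouth of the collet, level with the flat top face of the steel spindle nose (the hard stop), 170 mm above the bench; z up. The bore is vertical, 18 mm across, with a lead-in cone 24 mm across and 3 mm deep; the face is 54 mm across. The nose stands on the grinder's grey workhead, and the grinder with its wheel head (a wheel and motor some 250 mm to the left, up to 250 mm above the bench) is fixed to the bench
- nose: the spindle nose, a fixed steel ring of 72 mm greatest width and 50 mm height; origin under its centre, 120 mm above the bench
- ejector (a joint): how far the sprung ejector pin in the bore is pushed down, m: 0 as it stands, with its tip 22 mm below the nose face; 0.018 when the drum cutter is fully home. The spring pushes up with 8 N at 0 and 200 N/m more, 11.6 N with the cutter home: more than the cutter's weight, so the cutter rises if let go
- wrench: spanner 190 mm long lying on the bench; leave it
- brush: bench brush 200 mm long; leave it
- jar: squat jar with steel lid, 68 mm across; leave it
- carton: white carton 60 x 150 x 45 mm; leave it
- mug: white mug, 80 mm across; leave it
Mind the look-alikes: they are no part of the job. Leave any turquoise look-alike of the drum alone.

How it is judged:
By the outcome, as a careful person would: the job done as asked, in the order asked, and still so for the second after the job is handed in, while the arm keeps its last pose, push and grip.
It also fails if it takes over 58 s, if anything falls off the work surface, if the arm or the gripper's body presses on something with over 40 N, if the wrist force passes 120 N, or if a joint passes its speed limit or range.

## Working session

There is one attempt and no reset: what is moved stays moved. The work goes in short steps, Python scripts to look and compute and a shell command to move; the robot and the scene stay as the last step left them, time stands still between calls to the robot, and variables do not carry over. Pictures are saved under pics/ and viewed, and the job is handed in when it is done.

```bash
mkdir -p pics; ls
cat > h.py <<'E'
import numpy as np,cv2
from plant import readout,optics,ctrl
from scipy.spatial.transform import Rotation as R
def snap(n,f):
    st=readout.get_state(); im=optics.read_camera(n); cv2.imwrite('pics/'+f,im[:,:,::-1]); return st,im
def cam(n,st=None):
    c=optics.calibration(n); K=np.array(c['mtx'],float); d=np.array(c['dist_coeffs'],float)
    if 'rvec' in c:
        Rm=cv2.Rodrigues(np.array(c['rvec'],float))[0]; t=np.array(c['tvec'],float).ravel()
    else:
        T=np.eye(4);T[:3,:3]=R.from_quat(st['tcp_rot']).as_matrix();T[:3,3]=st['eef_pos']
        W=np.linalg.inv(T@np.array(c['tool_from_camera'])); Rm,t=W[:3,:3],W[:3,3]
    return K,d,Rm,t
def ray(c,px):
    K,d,Rm,t=c; u=cv2.undistortPoints(np.array([[px]],float),K,d)[0,0]
    v=Rm.T@np.array([u[0],u[1],1]); return -Rm.T@t, v/np.linalg.norm(v)
def onz(c,px,z):
    o,v=ray(c,px); return o+v*(z-o[2])/v[2]
def tri(rs):
    A=0;b=0
    for o,v in rs:
        P=np.eye(3)-np.outer(v,v);A=A+P;b=b+P@o
    x=np.linalg.solve(A,b); return x,[np.linalg.norm((np.eye(3)-np.outer(v,v))@(x-o)) for o,v in rs]
def proj(c,X):
    K,d,Rm,t=c; return cv2.projectPoints(np.array(X,float).reshape(-1,3),cv2.Rodrigues(Rm)[0],t,K,d)[0].reshape(-1,2)
E
python3 - <<'E'
from h import *
for n in ('top','side','wrist'):
    st,im=snap(n,n+'0.png')
    c=cam(n,st); print(n,(-c[2].T@c[3]).round(3),c[0][0,0])
    if n!='wrist':
        for k in ['key_left_top','key_right_top','key_mid_top','drum_mid','nose_face','rack']:
            r=optics.recognise(n,k); print(k,[(round(q['p'],2),round(q['xy'][0]*560,1),round(q['xy'][1]*420,1)) for q in r[:4]])
print(readout.get_state())
E
```

```text
pics
top [ 0.407 -0.043  1.116] 458.02005079074866
key_left_top [(0.52, 236.9, 207.0)]
key_right_top [(0.24, 329.2, 141.4), (0.21, 353.2, 231.4)]
key_mid_top []
drum_mid [(0.74, 314.9, 245.6), (0.63, 381.1, 284.4), (0.62, 352.6, 230.2)]
nose_face [(0.74, 131.2, 247.6), (0.71, 267.8, 133.4)]
rack [(0.69, 370.4, 222.7), (0.69, 132.4, 250.2)]
side [ 0.106 -0.529  0.54 ] 394.1594505623773
key_left_top [(0.51, 259.0, 213.6)]
key_right_top [(0.28, 279.5, 224.3)]
key_mid_top []
drum_mid [(0.81, 310.8, 358.4), (0.72, 280.5, 282.1), (0.65, 339.4, 288.5), (0.57, 296.8, 233.4)]
nose_face [(0.94, 176.5, 167.4)]
rack [(0.96, 364.7, 320.0)]
wrist [0.171 0.656 0.374] 354.5248924860756
{'time': 0.75, 'qpos': array([ 1.06598172e+00,  2.86261355e-01,  1.57664477e+00,  1.98736962e-05,
        1.27857735e+00, -1.50004500e-01]), 'dq': array([-0.00068832, -0.00219733,  0.00204408, -0.00068613, -0.00053315,
        0.00073926]), 'joint_efforts': array([ 1.08103345e-04, -4.05877662e+01, -2.92898548e+01, -1.53985820e-04,
        4.85104338e-04, -4.38427108e-06]), 'eef_pos': array([0.2344819 , 0.63298128, 0.23138061]), 'tcp_rot': array([ 8.20797681e-01,  5.71219015e-01,  4.47586900e-05, -3.26727086e-05]), 'contact_force': array([-0.58188646, -0.89134829, -0.39572965]), 'wrist_torque': array([0.01864138, 0.01363659, 0.01156905]), 'opening': 0.9964536365176088}
```

View pics/top0.png

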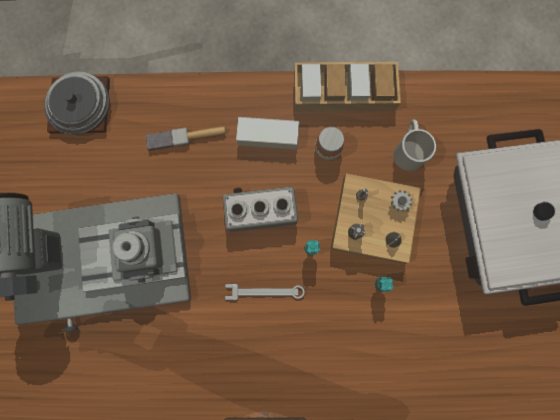

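View pics/side0.png

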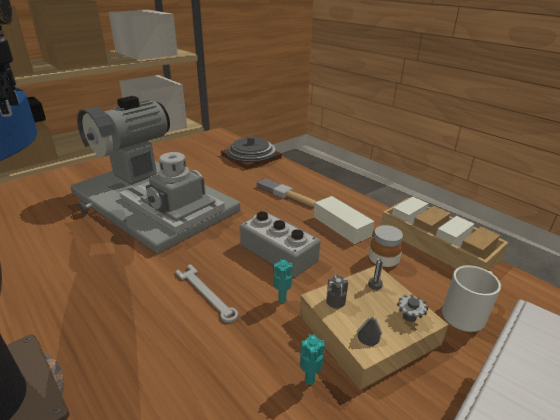

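View pics/wrist0.png

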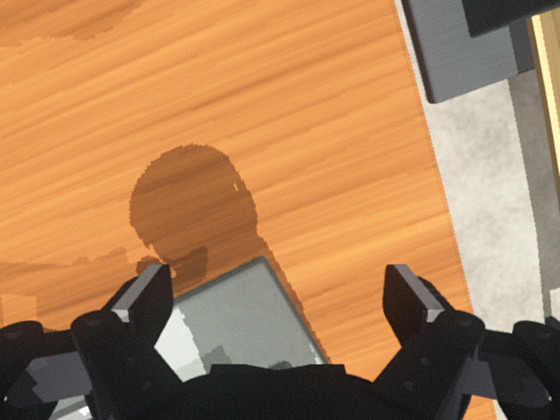

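Run:
```python
import cv2,numpy as np
t=cv2.imread('pics/top0.png');s=cv2.imread('pics/side0.png')
def cr(i,x,y,w,h,k): return cv2.resize(i[y:y+h,x:x+w],None,fx=k,fy=k,interpolation=cv2.INTER_CUBIC)
cv2.imwrite('pics/c1.png',np.vstack([cr(t,220,180,100,60,8)[:, :800]]))
cv2.imwrite('pics/c2.png',cr(t,330,170,100,75,8))
cv2.imwrite('pics/c3.png',cr(s,235,200,100,75,8))
cv2.imwrite('pics/c4.png',cr(s,300,255,100,75,8))
cv2.imwrite('pics/c5.png',np.hstack([cr(t,100,220,65,75,6),cr(s,145,140,65,75,6)]))
```

```text
(no output)
```

View pics/c1.png

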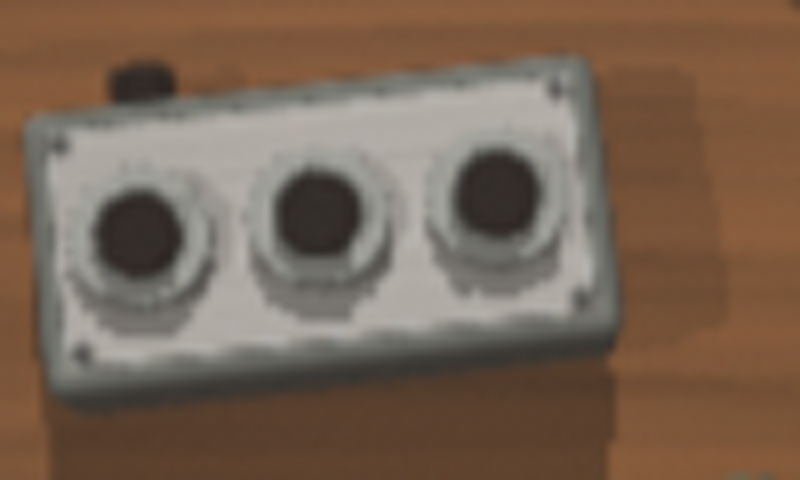

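View pics/c2.png

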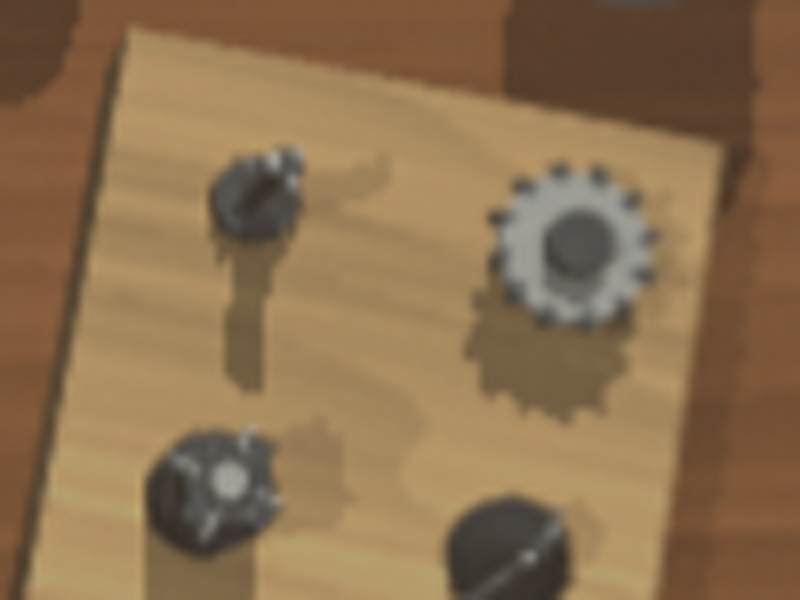

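View pics/c3.png

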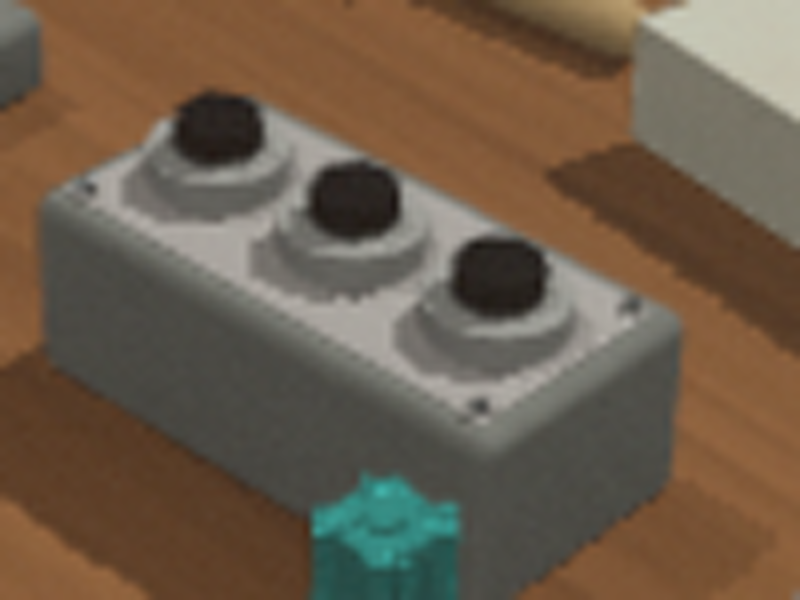

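View pics/c4.png

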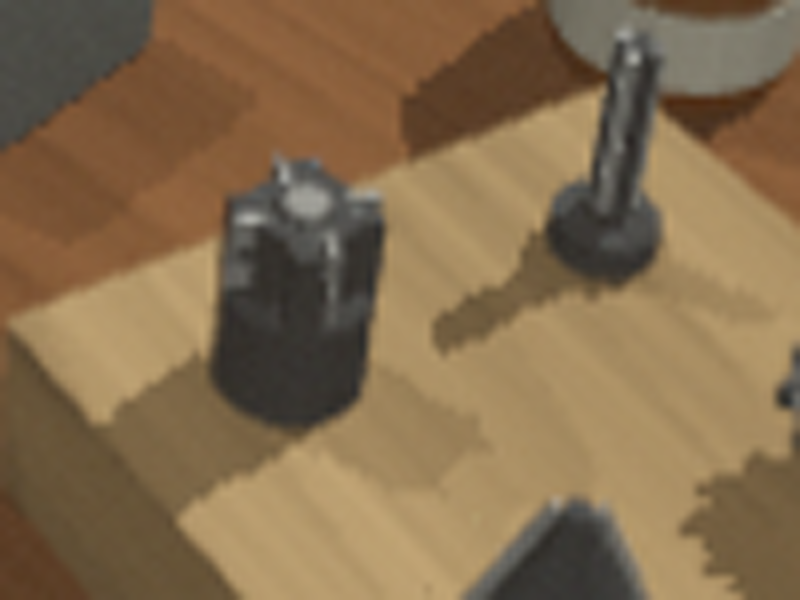

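View pics/c5.png

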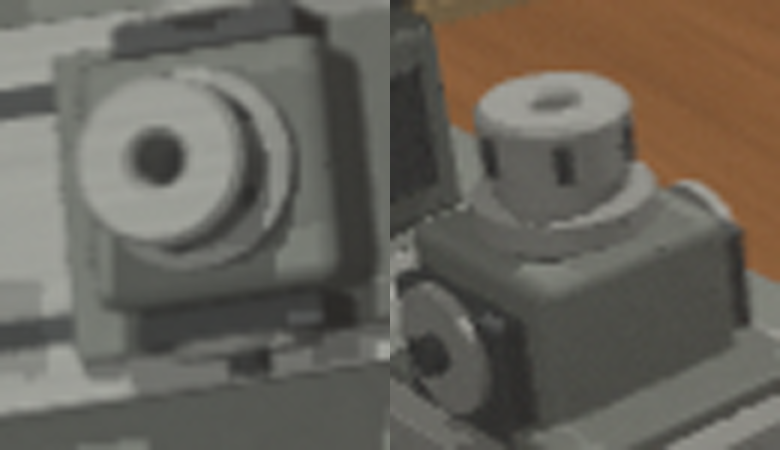

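Run:
```python
from h import *
T,S=cam('top'),cam('side')
for n,a,b,z in [('kl',(237,208.9),(262.1,214.2),.082),('km',(259.5,206.4),(279.2,223.2),.082),('kr',(281.9,203.9),(297.3,232.7),.082),('drumtop',(358.5,229.8),(338.2,279.8),.099),('nose',(126.5,246.1),(172.3,156.3),.170)]:
    x,e=tri([ray(T,a),ray(S,b)]); print(n,x.round(4),np.round(e,4),'top@z',onz(T,a,z)[:2].round(4),'side@z',onz(S,b,z)[:2].round(4))
```

```text
kl [0.5721 0.0588 0.0772] [0.001 0.001] top@z [0.5705 0.0589] side@z [0.568  0.0522]
km [0.5776 0.007  0.0768] [0.0011 0.0011] top@z [0.5758 0.0074] side@z [5.732e-01 4.000e-04]
kr [ 0.5829 -0.0446  0.0766] [0.001 0.001] top@z [ 0.5811 -0.0439] side@z [ 0.5783 -0.0507]
drumtop [ 0.5185 -0.2148  0.0975] [0.0003 0.0003] top@z [ 0.5181 -0.2144] side@z [ 0.5174 -0.2161]
nose [0.4816 0.2802 0.167 ] [0.0011 0.0011] top@z [0.4803 0.2797] side@z [0.4794 0.2729]
```

The drum is the dark upright cylinder with inserts in the rack (top 358,230; side 338,285). The two turquoise pieces stand on the bench (top 313,247 and 386,284), so I leave them. The thin mill, disc and cone are the other three in the rack. The triangulated heights agree with the text: keys 77–82 mm, drum top 97.5 mm, nose 167 mm. Next I lift, shut the fingers and go over the keys.

```bash
cat >> h.py <<'E'
def go(target):
    st=readout.get_state(); Rm=R.from_quat(st['tcp_rot']).as_matrix()
    d=Rm.T@(np.array(target)-st['eef_pos'])*1000
    print('t',round(st['time'],2),'pos',st['eef_pos'].round(4),'xaxis',Rm[:,0].round(4),'zaxis',Rm[:,2].round(4),'F',st['contact_force'].round(1),'op',round(st['opening'],3),'TOOL mm',d.round(1))
E
python3 -m crank '0 0 -60 0 0 0; 0 0 -50 0 0 0; -38 46 0 0 0 0; -38 46 0 0 0 0; -38 46 0 0 0 0' -1 60
python3 -m crank '-38 46 0 0 0 0; -38 46 0 0 0 0; -38 46 0 0 0 0; -38 46 0 0 0 0; -38 46 0 0 0 0'
python3 -c "
from h import *
go([.568,.059,.22])"
```

```text
time: 1.38
eef_pos: [0.3248, 0.4766, 0.3416]
tcp_rot: [0.821, 0.572, 0.0, 0.0]
contact_force: [1.0, -0.9, 0.4]
opening: -0.001
time: 2.0
eef_pos: [0.4746, 0.2183, 0.3417]
tcp_rot: [0.821, 0.571, 0.001, 0.0]
contact_force: [1.6, 0.6, 0.5]
opening: 0.002
t 2.0 pos [0.4746 0.2183 0.3417] xaxis [3.473e-01 9.377e-01 7.000e-04] zaxis [ 1.1e-03  4.0e-04 -1.0e+00] F [1.6 0.6 0.5] op 0.002 TOOL mm [-117.   142.8  121.8]
```

```bash
python3 -m crank '0 0 0 0 0 0'; python3 -c "
from h import *
st,im=snap('wrist','w1.png'); np.save('w1.npy',dict(eef_pos=st['eef_pos'],tcp_rot=st['tcp_rot']),allow_pickle=True)
print(st['eef_pos'],proj(cam('wrist',st),[[.4803,.2797,.17],[.5705,.0589,.082]]))"
python3 -m crank '-39 46 0 0 0 0; -39 46 0 0 0 0; -39 46 0 0 0 0; 0 0 50 0 0 0; 0 0 50 0 0 0'
python3 -m crank '0 0 0 0 0 0'
python3 -c "
from h import *
st,im=snap('wrist','w2.png'); np.save('w2.npy',dict(eef_pos=st['eef_pos'],tcp_rot=st['tcp_rot']),allow_pickle=True)
print(st['eef_pos'],st['contact_force'],proj(cam('wrist',st),[[.5705,.0589,.082],[.5758,.0074,.082]]))"
```

```text
time: 2.12
eef_pos: [0.4756, 0.2168, 0.3413]
tcp_rot: [0.823, 0.569, -0.0, 0.0]
contact_force: [-0.3, 0.8, 0.2]
opening: -0.001
[0.47555086 0.21680712 0.34132465] [[345.61369711 172.63031038]
 [187.10526431 289.91717304]]
time: 2.8
eef_pos: [0.5632, 0.0632, 0.2409]
tcp_rot: [0.821, 0.571, 0.001, 0.0]
contact_force: [-0.2, -0.6, 0.4]
opening: 0.001
time: 2.92
eef_pos: [0.5596, 0.064, 0.2363]
tcp_rot: [0.82, 0.572, -0.004, -0.003]
contact_force: [0.0, 0.0, 0.2]
opening: -0.002
[0.55957031 0.06395952 0.23632857] [0.03441599 0.04100413 0.22909248] [[277.21210743 211.53869742]
 [224.76617506 236.3410349 ]]
```

View pics/w1.png

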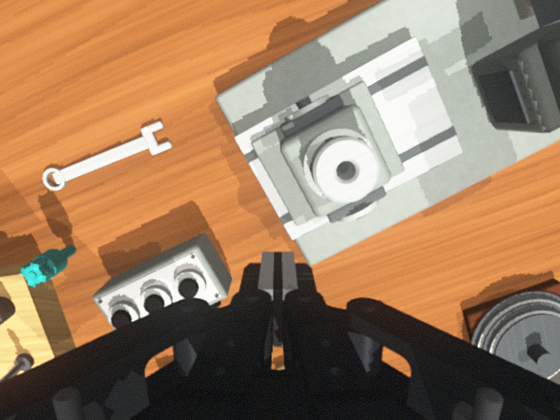

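View pics/w2.png

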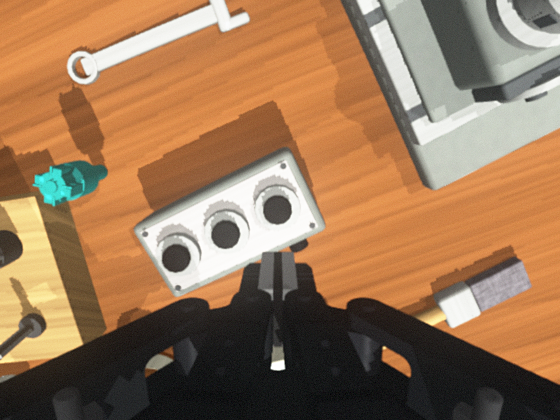

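```bash
python3 -c "
from h import *
s1=np.load('w1.npy',allow_pickle=True).item();s2=np.load('w2.npy',allow_pickle=True).item()
print('nose',onz(cam('wrist',s1),(346,169.5),.17)); 
for p in [(277.3,208.5),(226,233.5),(177,257.5)]: print('key',onz(cam('wrist',s2),p,.082))
go([.570,.059,.095])
" ; python3 -m crank '0 0 0 0 0 0';python3 -c "
from h import *
go([.570,.059,.095])"
```

```text
nose [0.47773698 0.28089723 0.17      ]
key [0.56797132 0.05991214 0.082     ]
key [0.57372708 0.00943671 0.082     ]
key [ 0.57957756 -0.04102592  0.082     ]
t 2.98 pos [0.5616 0.0638 0.2401] xaxis [ 3.457e-01  9.383e-01 -8.000e-04] zaxis [-3.8e-03  5.0e-04 -1.0e+00] F [-0.1  0.4  0.8] op -0.005 TOOL mm [ -1.5  10.1 145.1]
time: 3.1
eef_pos: [0.5641, 0.0633, 0.2446]
tcp_rot: [0.82, 0.572, 0.002, 0.002]
contact_force: [-0.7, 0.3, -0.2]
opening: -0.003
t 3.1 pos [0.5641 0.0633 0.2446] xaxis [0.346  0.9382 0.0015] zaxis [ 5.e-03 -2.e-04 -1.e+00] F [-0.7  0.3 -0.2] op -0.003 TOOL mm [ -2.2   6.3 149.6]
```

```bash
python3 -m crank '-1 3 20 0 0 0; -1 3 45 0 0 0; 0 0 45 0 0 0; 0 0 22 0 0 0; 0 0 8 0 0 0'; python3 -m crank '0 0 0 0 0 0; 0 0 0 0 0 0;0 0 0 0 0 0';python3 -c "
from h import *
go([.569,.0592,.082])"
```

```text
time: 3.72
eef_pos: [0.5668, 0.0585, 0.0995]
tcp_rot: [0.821, 0.571, -0.001, -0.001]
contact_force: [0.7, -0.4, 0.6]
opening: 0.001
time: 4.1
eef_pos: [0.5686, 0.0584, 0.1028]
tcp_rot: [0.821, 0.571, 0.001, 0.001]
contact_force: [-0.2, -0.3, -0.1]
opening: -0.001
t 4.1 pos [0.5686 0.0584 0.1028] xaxis [3.474e-01 9.377e-01 8.000e-04] zaxis [ 2.8e-03 -2.0e-04 -1.0e+00] F [-0.2 -0.3 -0.1] op -0.001 TOOL mm [ 0.9  0.  20.8]
```

```bash
python3 -m crank '0 0 10 0 0 0; 0 0 6 0 0 0; 0 0 3 0 0 0; 0 0 2 0 0 0;0 0 0 0 0 0';python3 -m crank '0 0 2 0 0 0; 0 0 0 0 0 0'; python3 -m crank '0 0 2 0 0 0; 0 0 0 0 0 0'; python3 -c "
from h import *
go([.569,.0592,.076])"
```

```text
time: 4.72
eef_pos: [0.5675, 0.0585, 0.0804]
tcp_rot: [0.821, 0.571, -0.0, -0.0]
contact_force: [-1.8, 0.5, 2.0]
opening: 0.002
time: 4.97
eef_pos: [0.5679, 0.0584, 0.0787]
tcp_rot: [0.821, 0.571, 0.0, 0.0]
contact_force: [-2.1, -0.1, 3.2]
opening: -0.0
time: 5.22
eef_pos: [0.568, 0.0584, 0.0766]
tcp_rot: [0.821, 0.571, 0.0, 0.0]
contact_force: [-0.4, -0.1, 4.3]
opening: -0.001
t 5.22 pos [0.568  0.0584 0.0766] xaxis [3.474e-01 9.377e-01 3.000e-04] zaxis [ 8.e-04 -0.e+00 -1.e+00] F [-0.4 -0.1  4.3] op -0.001 TOOL mm [1.1 0.7 0.6]
```

```bash
python3 -m crank '0 0 2 0 0 0; 0 0 0 0 0 0';python3 -m crank '0 0 1 0 0 0; 0 0 0 0 0 0;0 0 0 0 0 0'; python3 -c "
from h import *
snap('side','s1.png')"
```

```text
time: 5.48
eef_pos: [0.568, 0.0584, 0.076]
tcp_rot: [0.821, 0.571, -0.0, 0.0]
contact_force: [-5.0, 1.0, 10.6]
opening: -0.005
time: 5.85
eef_pos: [0.568, 0.0584, 0.0759]
tcp_rot: [0.821, 0.571, -0.0, -0.0]
contact_force: [-6.5, 0.2, 15.1]
opening: 0.001
```

Left key is fully down (15 N, hard stop at 76 mm). I lift and go to the right key.

```bash
python3 -m crank '0 0 -10 0 0 0; 0 0 -30 0 0 0; 0 0 0 0 0 0'; python3 -c "
from h import *
go([.580,-.0425,.112])"
```

```text
time: 6.28
eef_pos: [0.5695, 0.0583, 0.1153]
tcp_rot: [0.821, 0.571, 0.002, 0.002]
contact_force: [0.2, 0.1, -0.3]
opening: 0.002
t 6.28 pos [0.5695 0.0583 0.1153] xaxis [0.3474 0.9377 0.0015] zaxis [ 5.5e-03 -4.0e-04 -1.0e+00] F [ 0.2  0.1 -0.3] op 0.002 TOOL mm [-90.8  44.9   3.4]
```

View pics/s1.png

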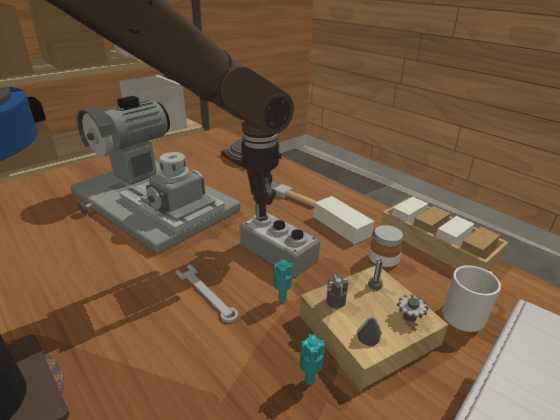

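The side view shows the shut fingertips on the left key at (262,215), with the middle key (279,225) and right key (297,236) untouched.

```bash
python3 -m crank '-28 14 0 0 0 0; -35 17 0 0 0 0; -20 10 0 0 0 0; -8 4 0 0 0 0; 0 0 0 0 0 0';python3 -m crank '0 0 5 0 0 0; 0 0 0 0 0 0;0 0 0 0 0 0'; python3 -c "
from h import *
go([.580,-.0425,.084])"
```

```text
time: 6.9
eef_pos: [0.578, -0.0425, 0.1128]
tcp_rot: [0.821, 0.571, -0.0, -0.0]
contact_force: [-0.6, -0.1, 0.2]
opening: 0.002
time: 7.28
eef_pos: [0.5781, -0.0419, 0.1082]
tcp_rot: [0.821, 0.572, -0.0, -0.0]
contact_force: [0.5, -0.2, 0.8]
opening: -0.003
t 7.28 pos [ 0.5781 -0.0419  0.1082] xaxis [0.3466 0.938  0.    ] zaxis [-2.e-04  1.e-04 -1.e+00] F [ 0.5 -0.2  0.8] op -0.003 TOOL mm [ 0.1  2.  24.2]
```

```bash
python3 -m crank '0 2 10 0 0 0; 0 0 8 0 0 0; 0 0 5 0 0 0; 0 0 3 0 0 0;0 0 0 0 0 0';python3 -m crank '0 0 2 0 0 0; 0 0 2 0 0 0;0 0 0 0 0 0';python3 -m crank '0 0 2 0 0 0; 0 0 1 0 0 0;0 0 0 0 0 0'
```

```text
time: 7.9
eef_pos: [0.5799, -0.0432, 0.0822]
tcp_rot: [0.821, 0.571, -0.0, -0.0]
contact_force: [0.4, -0.3, 0.7]
opening: 0.001
time: 8.28
eef_pos: [0.5804, -0.0433, 0.0788]
tcp_rot: [0.821, 0.571, 0.0, 0.0]
contact_force: [-1.0, -0.6, 2.6]
opening: -0.003
time: 8.65
eef_pos: [0.5804, -0.0433, 0.0761]
tcp_rot: [0.821, 0.571, 0.0, 0.0]
contact_force: [-2.1, 0.3, 5.0]
opening: 0.0
```

```bash
python3 -m crank '0 0 2 0 0 0; 0 0 1 0 0 0;0 0 0 0 0 0'; python3 -m crank '0 0 -10 0 0 0; 0 0 -45 0 0 0; 0 0 -60 0 0 0; 0 0 0 0 0 0' 0.6; python3 -c "
from h import *
go([.518,-.2146,.16])"
```

```text
time: 9.02
eef_pos: [0.5806, -0.0433, 0.0759]
tcp_rot: [0.821, 0.571, -0.0, -0.0]
contact_force: [-7.9, 2.1, 17.9]
opening: -0.0
time: 9.52
eef_pos: [0.5835, -0.044, 0.1933]
tcp_rot: [0.821, 0.571, 0.004, 0.005]
contact_force: [0.4, 0.7, 0.0]
opening: 0.798
t 9.53 pos [ 0.5835 -0.044   0.1933] xaxis [0.3473 0.9378 0.0013] zaxis [ 0.0116 -0.0029 -0.9999] F [0.4 0.7 0. ] op 0.798 TOOL mm [-182.8   -2.6   33.1]
```

```bash
python3 -m crank '-40 0 0 0 0 0; -60 0 0 0 0 0; -50 0 0 0 0 0; -25 0 0 0 0 0; -8 -3 0 0 0 0'; python3 -m crank '0 0 0 0 0 0.12; 0 0 0 0 0 0.15;0 0 0 0 0 0.12; 0 0 0 0 0 0; 0 0 0 0 0 0'; python3 -c "
from h import *
st,im=snap('wrist','w3.png'); np.save('w3.npy',dict(eef_pos=st['eef_pos'],tcp_rot=st['tcp_rot']),allow_pickle=True)
print(st['qpos'].round(2)); go([.518,-.2146,.1])
print(proj(cam('wrist',st),[[.518,-.2146,.099]]))"
```

```text
time: 10.15
eef_pos: [0.5126, -0.2147, 0.1856]
tcp_rot: [0.821, 0.57, -0.0, -0.001]
contact_force: [0.3, -0.0, 0.3]
opening: 0.799
time: 10.78
eef_pos: [0.5136, -0.2131, 0.1868]
tcp_rot: [0.915, 0.403, -0.0, -0.0]
contact_force: [1.1, -0.4, -0.2]
opening: 0.803
[-0.58  0.07  1.91  0.    1.16 -1.4 ]
t 10.82 pos [ 0.5137 -0.2132  0.1869] xaxis [0.6764 0.7366 0.    ] zaxis [-4.e-04  4.e-04 -1.e+00] F [ 0.1 -0.1 -0.7] op 0.799 TOOL mm [ 1.9  4.2 86.9]
[[281.33452008 223.65534414]]
```

View pics/w3.png

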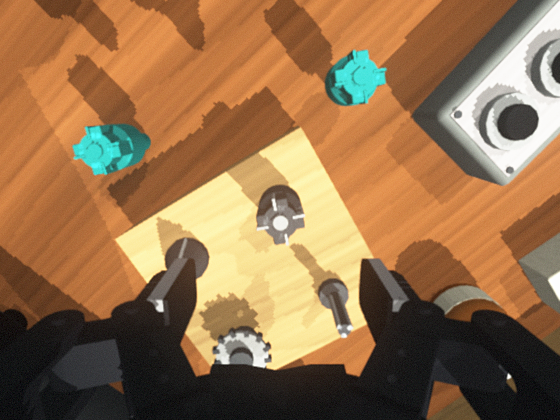

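Drum top is seen at (281,223) against a predicted (281.3,223.7), so the position is confirmed. The cone (187,258) and thin mill (333,290) lie clear of the jaw line. Descending.

```bash
python3 -m crank '2 4 15 0 0 0; 0 0 40 0 0 0; 0 0 35 0 0 0; 0 0 15 0 0 0; 0 0 0 0 0 0'; python3 -m crank '0 0 0 0 0 0; 0 0 0 0 0 0'; python3 -c "
from h import *
go([.518,-.2146,.056])"
```

```text
time: 11.45
eef_pos: [0.5173, -0.2146, 0.0809]
tcp_rot: [0.916, 0.401, -0.001, -0.001]
contact_force: [0.1, 0.5, 0.5]
opening: 0.801
time: 11.7
eef_pos: [0.5191, -0.2157, 0.0841]
tcp_rot: [0.916, 0.401, 0.001, 0.001]
contact_force: [0.7, -0.2, -0.1]
opening: 0.798
t 11.7 pos [ 0.5191 -0.2157  0.0841] xaxis [6.778e-01 7.353e-01 5.000e-04] zaxis [ 0.0028 -0.0018 -1.    ] F [ 0.7 -0.2 -0.1] op 0.798 TOOL mm [ 0.1 -1.6 28.1]
```

```bash
python3 -m crank '0 -1 12 0 0 0; 0 0 10 0 0 0; 0 0 5 0 0 0; 0 0 0 0 0 0; 0 0 0 0 0 0'; python3 -c "
from h import *
snap('wrist','w4.png');go([.518,-.2146,.056])"
```

```text
time: 12.32
eef_pos: [0.5174, -0.2144, 0.0554]
tcp_rot: [0.916, 0.401, 0.0, 0.0]
contact_force: [-0.6, -1.0, -0.3]
opening: 0.799
t 12.38 pos [ 0.5175 -0.2145  0.0556] xaxis [6.778e-01 7.352e-01 1.000e-04] zaxis [ 5.e-04 -3.e-04 -1.e+00] F [ 0.5 -1.  -0.4] op 0.797 TOOL mm [ 0.3  0.4 -0.4]
```

View pics/w4.png

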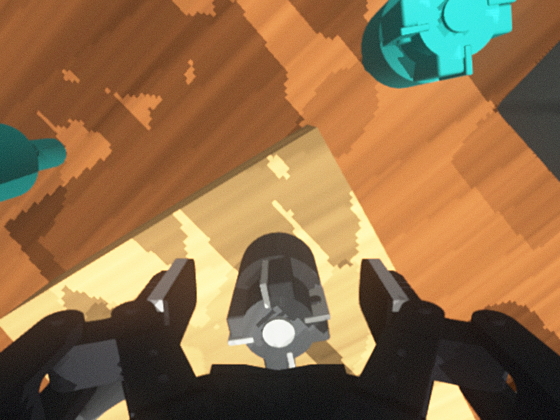

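```bash
python3 -m crank '0 0 3 0 0 0; 0 0 0 0 0 0; 0 0 0 0 0 0'; python3 -m crank '0 0 0 0 0 0; 0 0 0 0 0 0;0 0 0 0 0 0;0 0 0 0 0 0' -1 80; python3 -m crank '0 0 0 0 0 0;0 0 0 0 0 0'; python3 -c "
from h import *
snap('wrist','w5.png');snap('side','s5.png');go([.518,-.2146,.056])"
```

```text
time: 12.75
eef_pos: [0.5173, -0.2144, 0.0524]
tcp_rot: [0.916, 0.401, 0.0, 0.0]
contact_force: [0.1, 0.1, 0.4]
opening: 0.801
time: 13.25
eef_pos: [0.5175, -0.2144, 0.0527]
tcp_rot: [0.916, 0.401, 0.0, 0.0]
contact_force: [-0.5, 1.1, 2.1]
opening: 0.378
time: 13.5
eef_pos: [0.5175, -0.2144, 0.0527]
tcp_rot: [0.916, 0.401, 0.0, 0.0]
contact_force: [0.5, 2.0, 5.0]
opening: 0.385
t 13.6 pos [ 0.5175 -0.2144  0.0527] xaxis [6.778e-01 7.352e-01 3.000e-04] zaxis [ 5.e-04 -1.e-04 -1.e+00] F [0.7 1.  4.7] op 0.381 TOOL mm [ 0.2  0.5 -3.3]
```

View pics/w5.png

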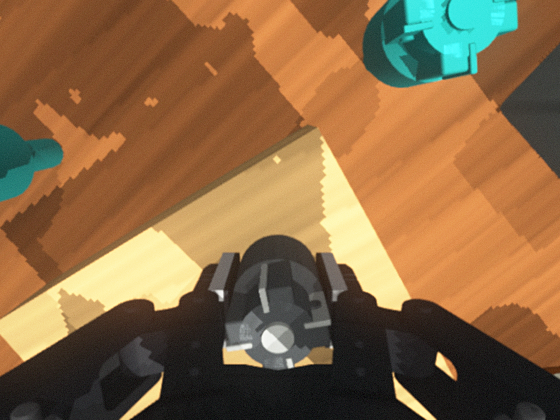

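View pics/s5.png

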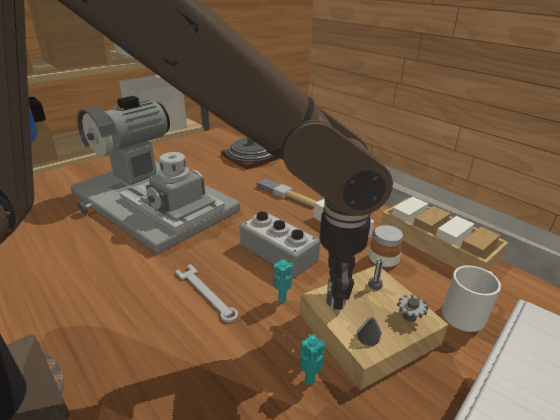

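Gripped at opening 0.38 (about 33 mm, which fits the 34 mm drum). Lifting.

```bash
python3 -m crank '0 0 -6 0 0 0; 0 0 -16 0 0 0; 0 0 -24 0 0 0; 0 0 -40 0 0 0; 0 0 -50 0 0 0'; python3 -m crank '0 0 -40 0 0 0; 0 0 -14 0 0 0; 0 0 0 0 0 0; 0 0 0 0 0 0'; python3 -c "
from h import *
snap('wrist','w6.png');snap('side','s6.png');go([.479,.15,.26]);go([.479,.28,.23])"
```

```text
time: 14.22
eef_pos: [0.5153, -0.2135, 0.1882]
tcp_rot: [0.916, 0.401, -0.002, -0.002]
contact_force: [1.4, -1.1, -3.6]
opening: 0.377
time: 14.72
eef_pos: [0.5159, -0.2136, 0.2395]
tcp_rot: [0.916, 0.401, -0.002, -0.002]
contact_force: [1.3, -0.4, -3.7]
opening: 0.38
t 14.82 pos [ 0.5161 -0.2137  0.2396] xaxis [ 0.6779  0.7352 -0.0009] zaxis [-0.0042  0.0026 -1.    ] F [ 0.4 -0.3 -3.6] op 0.379 TOOL mm [ 242.2 -273.9  -19.3]
t 14.82 pos [ 0.5161 -0.2137  0.2396] xaxis [ 0.6779  0.7352 -0.0009] zaxis [-0.0042  0.0026 -1.    ] F [ 0.4 -0.3 -3.6] op 0.379 TOOL mm [ 337.8 -361.9   11. ]
```

View pics/w6.png

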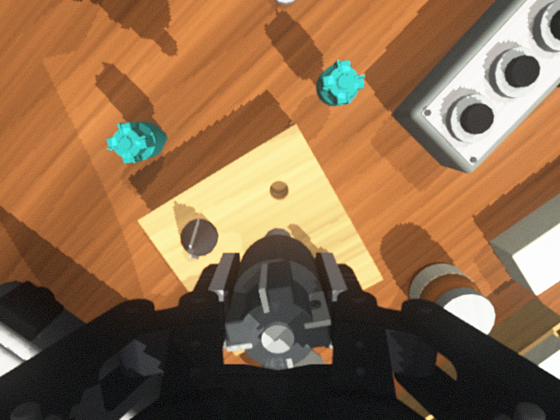

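View pics/s6.png

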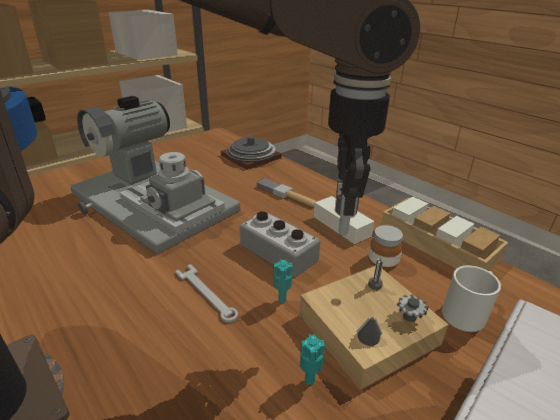

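```bash
python3 -m crank '20 -22 -10 0 0 0; 40 -43 -5 0 0 0; 40 -43 0 0 0 0; 40 -43 0 0 0 0; 40 -43 0 0 0 0'; python3 -m crank '40 -43 0 0 0 0; 40 -43 0 0 0 0;30 -32 0 0 0 0; 20 -20 0 0 0 0; 10 -10 0 0 0 0'; python3 -m crank '0 0 0 0 0 0;0 0 0 0 0 0;0 0 0 0 0 0';python3 -c "
from h import *
st,im=snap('wrist','w7.png');np.save('w7.npy',dict(eef_pos=st['eef_pos'],tcp_rot=st['tcp_rot']),allow_pickle=True)
snap('side','s7.png');go([.479,.28,.23]);print(proj(cam('wrist',st),[.479,.28,.17]))
c=cam('wrist',dict(eef_pos=np.zeros(3),tcp_rot=[0,0,0,1.]))
print('drum top in tool',onz(c,(278,340),-.046))"
```

```text
time: 15.45
eef_pos: [0.4956, 0.0513, 0.2559]
tcp_rot: [0.916, 0.401, -0.001, -0.001]
contact_force: [1.8, 0.7, -3.2]
opening: 0.383
time: 16.08
eef_pos: [0.4819, 0.2539, 0.2558]
tcp_rot: [0.916, 0.402, -0.001, -0.0]
contact_force: [-0.5, -0.7, -4.2]
opening: 0.38
time: 16.45
eef_pos: [0.483, 0.2517, 0.2573]
tcp_rot: [0.916, 0.401, -0.0, 0.0]
contact_force: [-0.4, 0.3, -3.6]
opening: 0.378
t 16.55 pos [0.4829 0.2519 0.2574] xaxis [0.6788 0.7343 0.    ] zaxis [ 2.e-04 -1.e-04 -1.e+00] F [-0.5  0.9 -3.3] op 0.38 TOOL mm [ 17.9 -22.   27.4]
[[306.15615235 185.53105031]]
drum top in tool [-0.00063213  0.00164725 -0.046     ]
```

View pics/w7.png

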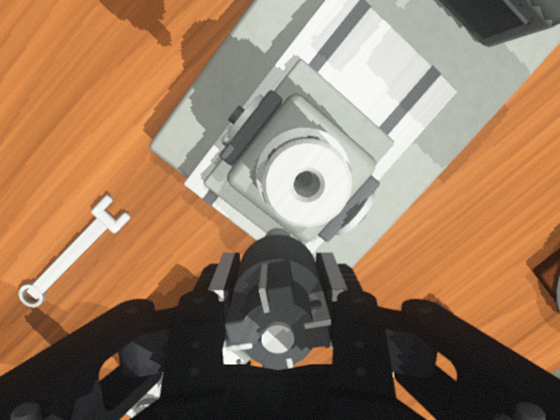

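View pics/s7.png

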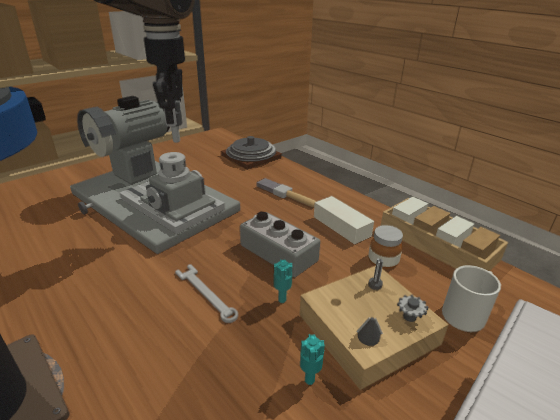

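Run:
```python
import cv2,numpy as np
t=cv2.imread('pics/w7.png')
cv2.imwrite('pics/c7.png',cv2.resize(t[120:260,220:400],None,fx=4.4,fy=4.2,interpolation=cv2.INTER_CUBIC))
cv2.imwrite('pics/c7b.png',cv2.resize(t[215:375,200:360],None,fx=3.75,fy=3.75,interpolation=cv2.INTER_CUBIC))
```

```text
(no output)
```

View pics/c7.png

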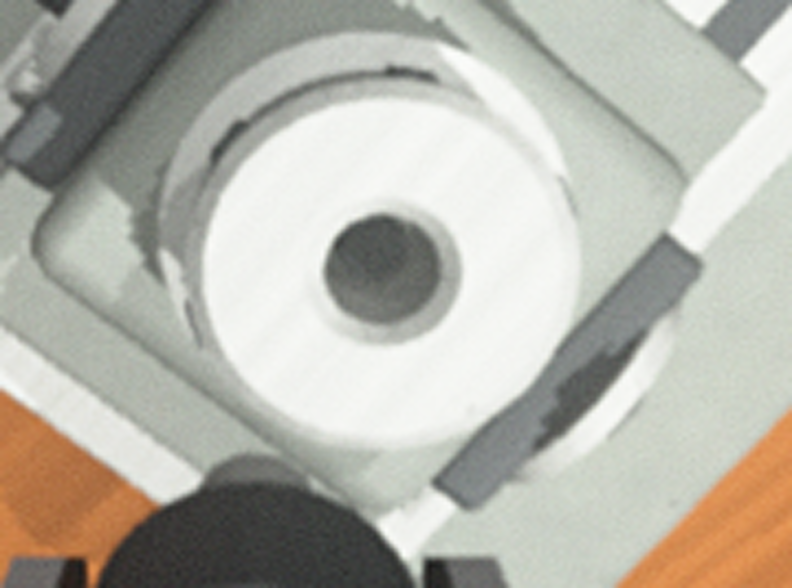

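View pics/c7b.png

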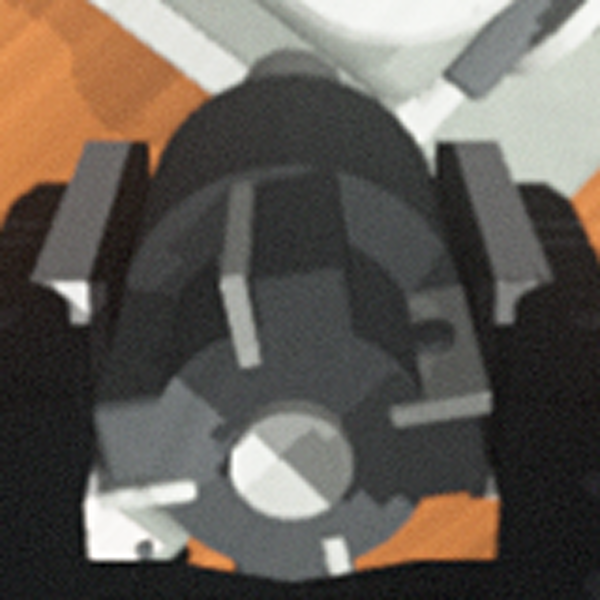

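Run:
```python
from h import *
c=cam('wrist',dict(eef_pos=np.zeros(3),tcp_rot=[0,0,0,1.]))
s7=np.load('w7.npy',allow_pickle=True).item()
print('tfc',np.array(optics.calibration('wrist')['tool_from_camera']).round(3))
n=onz(cam('wrist',s7),(308.5,184.0),.17); print('nose w7',n)
nt=onz(c,(308.5,184.0),s7['eef_pos'][2]-.17); print('nose in tool',nt)
# drum model: fit (a,b) to boss and tip
print('TCPproj',proj(c,[0,0,0]))
for b in (.0,.0016,.003):
  a=-.0006; th=np.linspace(0,2*np.pi,73)
  for zz,r,l in [(-.046,0,'boss'),(.043,.008,'tip'),(.003,.017,'shoulder')]:
    P=proj(c,np.c_[a+r*np.cos(th),b+r*np.sin(th),np.full(73,zz)])
    print(b,l,'cx',P[:,0].mean().round(1),'top row',P[:,1].min().round(1),'w',np.ptp(P[:,0]).round(1))
```

```text
tfc [[ 1.     0.001 -0.    -0.001]
 [-0.     0.965  0.261 -0.067]
 [ 0.    -0.261  0.965 -0.143]
 [ 0.     0.     0.     1.   ]]
nose w7 [0.47928065 0.28181906 0.17      ]
nose in tool [ 0.01965342 -0.0231755   0.08727866]
TCPproj [[279.30132725 273.10792921]]
0.0 boss cx 278.1 top row 335.5 w 0.0
0.0 tip cx 278.0 top row 226.2 w 28.8
0.0 shoulder cx 278.4 top row 234.2 w 75.9
0.0016 boss cx 278.1 top row 339.9 w 0.0
0.0016 tip cx 278.0 top row 229.0 w 28.7
0.0016 shoulder cx 278.4 top row 237.7 w 75.7
0.003 boss cx 278.1 top row 343.7 w 0.0
0.003 tip cx 278.0 top row 231.4 w 28.6
0.003 shoulder cx 278.4 top row 240.8 w 75.5
```

```bash
python3 -m crank '10 -12 5 0 0 0; 7 -8 10 0 0 0; 3 -4 5 0 0 0; 0 0 0 0 0 0;0 0 0 0 0 0'; python3 -m crank '0 0 5 0 0 0;0 0 0 0 0 0;0 0 0 0 0 0';python3 -c "
from h import *
st,im=snap('wrist','w8.png');np.save('w8.npy',dict(eef_pos=st['eef_pos'],tcp_rot=st['tcp_rot']),allow_pickle=True)
st2,im2=snap('side','s8.png');go([.479,.281,.1727])
cv2.imwrite('pics/c8.png',np.hstack([cv2.resize(im[140:280,210:350],(400,400),interpolation=2),cv2.resize(im2[105:205,125:225],(400,400),interpolation=2)])[:,:,::-1])"
```

```text
time: 17.18
eef_pos: [0.4787, 0.2837, 0.2374]
tcp_rot: [0.916, 0.401, 0.0, 0.0]
contact_force: [-0.2, 0.0, -2.7]
opening: 0.38
time: 17.55
eef_pos: [0.4787, 0.2836, 0.2323]
tcp_rot: [0.916, 0.401, 0.0, 0.0]
contact_force: [-0.5, -0.2, -3.5]
opening: 0.38
t 17.65 pos [0.4787 0.2837 0.2325] xaxis [6.780e-01 7.351e-01 2.000e-04] zaxis [ 2.e-04  1.e-04 -1.e+00] F [ 0.3  0.4 -3.5] op 0.382 TOOL mm [-1.8  2.  59.8]
```

View pics/c8.png

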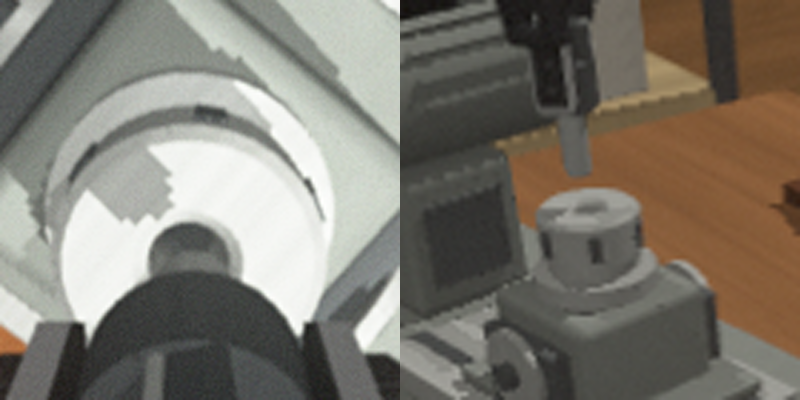

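Run:
```python
from h import *
s=np.load('w8.npy',allow_pickle=True).item()
c=cam('wrist',dict(eef_pos=np.zeros(3),tcp_rot=[0,0,0,1.]))
h=s['eef_pos'][2]-.17; th=np.linspace(0,2*np.pi,181)
for a,b in [(-.0006,.0008),(-.0006,.0028),(-.0006,-.0012)]:
  for r in (.027,.012,.009):
    P=proj(c,np.c_[a+r*np.cos(th),b+r*np.sin(th),np.full(181,h)]); print(a,b,r,'cx',P[:,0].mean().round(1),'top',P[:,1].min().round(1))
im=cv2.imread('pics/w8.png')
S=cam('side')
q=s['eef_pos']
for dz in (.0,): print('side axis', proj(S,[[.4793,.2815,.17],[.4793,.2815,.19],[.4787-.0,.2837,.19]]))
cv2.imwrite('pics/c8b.png',cv2.resize(im[170:260,220:340],(800,600),interpolation=2))
```

```text
-0.0006 0.0008 0.027 cx 278.1 top 186.8
-0.0006 0.0008 0.012 cx 277.9 top 211.4
-0.0006 0.0008 0.009 cx 277.9 top 216.2
-0.0006 0.0028 0.027 cx 278.1 top 190.2
-0.0006 0.0028 0.012 cx 277.9 top 214.6
-0.0006 0.0028 0.009 cx 277.9 top 219.4
-0.0006 -0.0012 0.027 cx 278.1 top 183.5
-0.0006 -0.0012 0.012 cx 277.9 top 208.2
-0.0006 -0.0012 0.009 cx 277.9 top 213.0
side axis [[170.49947258 155.17023193]
 [169.37960272 147.12689297]
 [168.69052995 146.90868429]]
```

View pics/c8b.png

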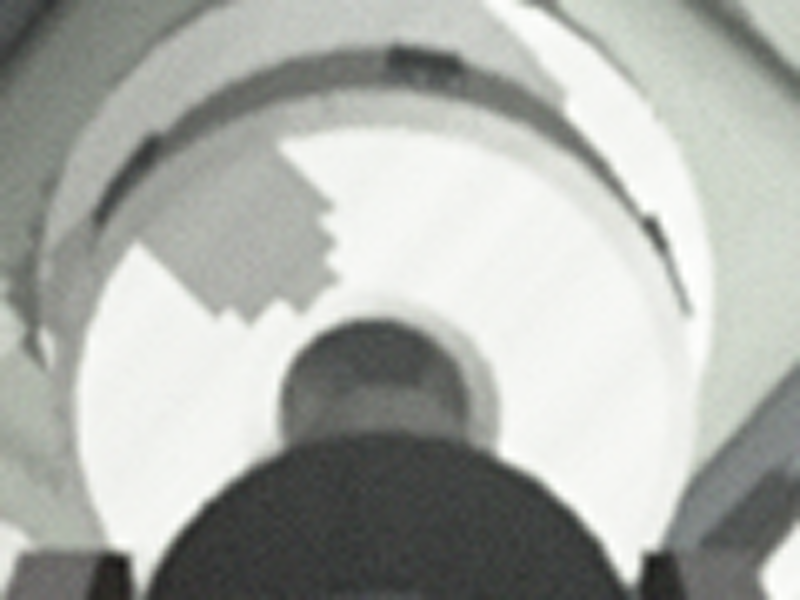

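Run:
```python
from h import *
im=cv2.imread('pics/s8.png')
cv2.imwrite('pics/c8s.png',cv2.resize(im[120:180,140:220],(800,600),interpolation=2))
```

```text
(no output)
```

View pics/c8s.png

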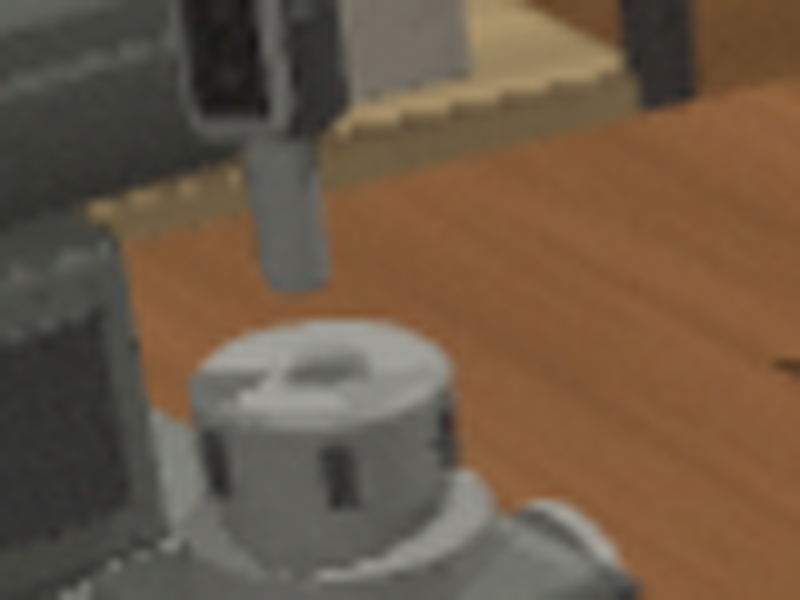

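```bash
python3 -m crank '0 1 5 0 0 0; 0 1 7 0 0 0; 0 0 3 0 0 0; 0 0 0 0 0 0;0 0 0 0 0 0';python3 -c "
from h import *
st,im=snap('wrist','w9.png');np.save('w9.npy',dict(eef_pos=st['eef_pos'],tcp_rot=st['tcp_rot']),allow_pickle=True)
st2,im2=snap('side','s9.png');go([.479,.281,.1727])
cv2.imwrite('pics/c9.png',np.hstack([cv2.resize(im[190:260,240:310],(400,400),interpolation=2),cv2.resize(im2[125:175,150:200],(400,400),interpolation=2)])[:,:,::-1])"
```

```text
time: 18.27
eef_pos: [0.4802, 0.2824, 0.2175]
tcp_rot: [0.916, 0.401, 0.0, 0.0]
contact_force: [0.2, -0.3, -3.4]
opening: 0.377
t 18.38 pos [0.4803 0.2825 0.2177] xaxis [6.778e-01 7.353e-01 5.000e-04] zaxis [ 6.e-04  2.e-04 -1.e+00] F [ 0.5  0.2 -3.7] op 0.383 TOOL mm [-1.9  0.  45. ]
```

View pics/c9.png

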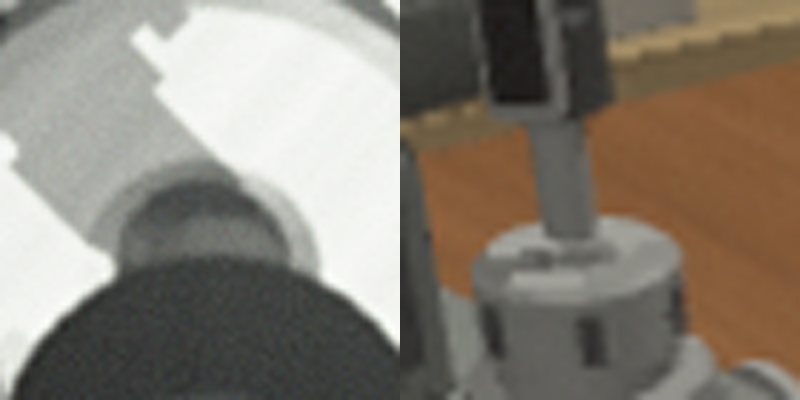

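Run:
```python
from h import *
s=np.load('w9.npy',allow_pickle=True).item()
c=cam('wrist',dict(eef_pos=np.zeros(3),tcp_rot=[0,0,0,1.])); th=np.linspace(0,2*np.pi,181)
for a,b in [(-.0006,.0000),(-.0006,.0008),(-.0006,.0018)]:
  for r,h in ((.012,s['eef_pos'][2]-.17),(.009,s['eef_pos'][2]-.167),(.008,.0427),(.017,.0027)):
    P=proj(c,np.c_[a+r*np.cos(th),b+r*np.sin(th),np.full(181,h)]); print(a,b,r,'cx',P[:,0].mean().round(1),'top',P[:,1].min().round(1),'->crop',((P[:,1].min()-190)*400/70).round(0),((P[:,0].mean()-240)*400/70).round(0))
```

```text
-0.0006 0.0 0.012 cx 278.0 top 217.0 ->crop 154.0 217.0
-0.0006 0.0 0.009 cx 277.9 top 220.6 ->crop 175.0 217.0
-0.0006 0.0 0.008 cx 277.9 top 226.4 ->crop 208.0 217.0
-0.0006 0.0 0.017 cx 278.1 top 234.5 ->crop 254.0 218.0
-0.0006 0.0008 0.012 cx 278.0 top 218.3 ->crop 162.0 217.0
-0.0006 0.0008 0.009 cx 277.9 top 221.9 ->crop 182.0 217.0
-0.0006 0.0008 0.008 cx 277.9 top 227.8 ->crop 216.0 217.0
-0.0006 0.0008 0.017 cx 278.1 top 236.2 ->crop 264.0 218.0
-0.0006 0.0018 0.012 cx 277.9 top 220.1 ->crop 172.0 217.0
-0.0006 0.0018 0.009 cx 277.9 top 223.6 ->crop 192.0 217.0
-0.0006 0.0018 0.008 cx 277.9 top 229.5 ->crop 226.0 217.0
-0.0006 0.0018 0.017 cx 278.1 top 238.4 ->crop 277.0 218.0
```

The shank tip and the bore agree to about 0.5 mm in both views. Inserting.

```bash
python3 -m crank '0 0 4 0 0 0; 0 0 4 0 0 0; 0 0 3 0 0 0; 0 0 0 0 0 0';python3 -m crank '0 0 4 0 0 0; 0 0 4 0 0 0; 0 0 0 0 0 0'; python3 -m crank '0 0 3 0 0 0; 0 0 3 0 0 0; 0 0 0 0 0 0'
```

```text
time: 18.88
eef_pos: [0.4798, 0.2822, 0.2057]
tcp_rot: [0.916, 0.401, -0.001, 0.0]
contact_force: [0.4, -0.3, -4.0]
opening: 0.377
time: 19.25
eef_pos: [0.4799, 0.282, 0.1976]
tcp_rot: [0.916, 0.401, -0.001, 0.0]
contact_force: [0.6, -1.7, -5.2]
opening: 0.378
time: 19.62
eef_pos: [0.4801, 0.282, 0.1919]
tcp_rot: [0.916, 0.401, -0.0, 0.0]
contact_force: [-1.1, -3.8, -3.6]
opening: 0.374
```

```bash
python3 -m crank '-0.4 0.4 3 0 0 0; 0 0 3 0 0 0; 0 0 0 0 0 0';python3 -m crank '0 0 3 0 0 0; 0 0 3 0 0 0; 0 0 0 0 0 0'; python3 -m crank '0 0 3 0 0 0; 0 0 0 0 0 0'
```

```text
time: 20.0
eef_pos: [0.4804, 0.2819, 0.1882]
tcp_rot: [0.916, 0.401, 0.0, 0.0]
contact_force: [-3.1, -4.5, 4.5]
opening: 0.382
time: 20.38
eef_pos: [0.4804, 0.2819, 0.1829]
tcp_rot: [0.916, 0.401, 0.0, 0.0]
contact_force: [-5.9, -4.9, 8.1]
opening: 0.379
time: 20.62
eef_pos: [0.4804, 0.2819, 0.1802]
tcp_rot: [0.916, 0.401, 0.0, 0.0]
contact_force: [-5.6, -5.4, 8.6]
opening: 0.378
```

```bash
python3 -m crank '-0.8 0 2 0 0 0; 0 0 2 0 0 0; 0 0 0 0 0 0';python3 -m crank '0 0 1.5 0 0 0; 0 0 1 0 0 0; 0 0 0 0 0 0'; python3 -m crank '0 0 1 0 0 0; 0 0 0 0 0 0'
```

```text
time: 21.0
eef_pos: [0.4804, 0.2818, 0.1765]
tcp_rot: [0.916, 0.401, 0.001, -0.0]
contact_force: [-5.4, -4.6, 8.2]
opening: 0.378
time: 21.38
eef_pos: [0.4804, 0.2818, 0.1743]
tcp_rot: [0.916, 0.401, 0.001, -0.0]
contact_force: [-3.7, -4.3, 9.2]
opening: 0.381
time: 21.62
eef_pos: [0.4804, 0.2818, 0.1734]
tcp_rot: [0.916, 0.401, 0.001, -0.0]
contact_force: [-4.6, -4.4, 10.1]
opening: 0.385
```

```bash
python3 -m crank '0 0 1 0 0 0; 0 0 0 0 0 0; 0 0 0 0 0 0';python3 -m crank '0 0 1 0 0 0; 0 0 0 0 0 0; 0 0 0 0 0 0'; python3 -m crank '0 0 1 0 0 0; 0 0 0 0 0 0;0 0 0 0 0 0'
```

```text
time: 22.0
eef_pos: [0.4804, 0.2818, 0.1727]
tcp_rot: [0.916, 0.401, 0.001, -0.0]
contact_force: [-5.1, -5.2, 11.0]
opening: 0.379
time: 22.38
eef_pos: [0.4804, 0.2818, 0.1727]
tcp_rot: [0.916, 0.401, 0.001, -0.0]
contact_force: [-7.2, -6.2, 14.7]
opening: 0.381
time: 22.75
eef_pos: [0.4805, 0.2818, 0.1726]
tcp_rot: [0.916, 0.401, 0.001, -0.0]
contact_force: [-9.4, -5.9, 17.5]
opening: 0.375
```

```bash
python3 -m crank '-0.4 0 1 0 0 0; 0 0 1 0 0 0; 0 0 0 0 0 0; 0 0 0 0 0 0; 0 0 0 0 0 0';python3 -c "
from h import *
st,im=snap('wrist','w10.png')
st2,im2=snap('side','s10.png');st3,im3=snap('top','t10.png');go([.479,.281,.1727])
cv2.imwrite('pics/c10.png',np.hstack([cv2.resize(im[180:380,180:380],(400,400),interpolation=2),cv2.resize(im2[125:175,150:200],(400,400),interpolation=2)])[:,:,::-1])"
```

```text
time: 23.38
eef_pos: [0.4805, 0.2818, 0.1726]
tcp_rot: [0.916, 0.402, 0.001, -0.0]
contact_force: [-11.8, -8.0, 24.5]
opening: 0.384
t 23.52 pos [0.4805 0.2818 0.1726] xaxis [0.6775 0.7355 0.0026] zaxis [ 0.0025  0.0012 -1.    ] F [-11.4  -7.2  23.4] op 0.379 TOOL mm [-1.6 -0.6 -0.1]
```

View pics/c10.png

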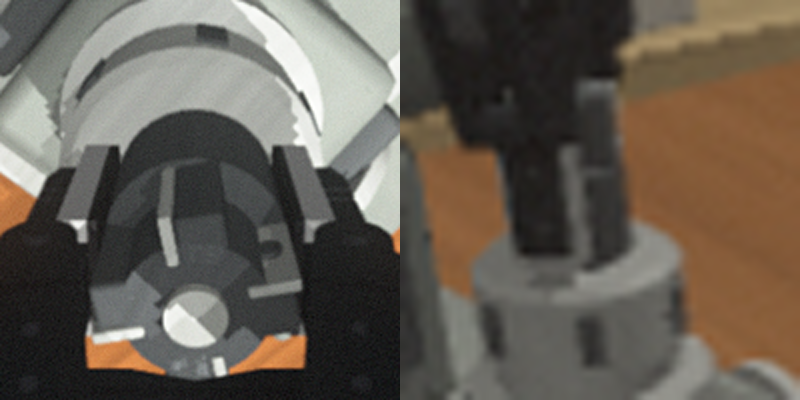

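View pics/s10.png

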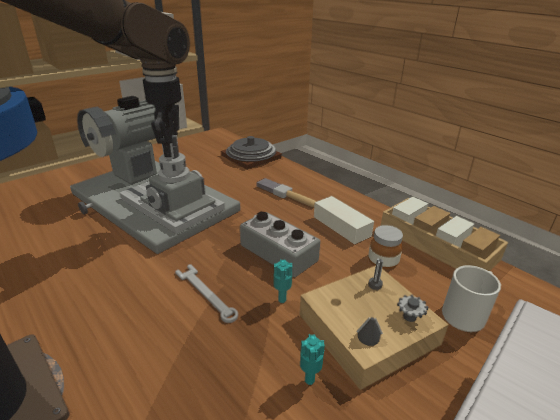

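```bash
python3 -m crank '0 0 0 0 0 0; 0 0 0 0 0 0'; python3 -c "
from h import *
go([.4805,.2818,.1727]); print(ctrl.sign_off())"
```

```text
time: 23.78
eef_pos: [0.4805, 0.2818, 0.1726]
tcp_rot: [0.916, 0.402, 0.001, -0.0]
contact_force: [-11.8, -6.1, 24.6]
opening: 0.38
t 23.77 pos [0.4805 0.2818 0.1726] xaxis [0.6775 0.7355 0.0026] zaxis [ 0.0025  0.0013 -1.    ] F [-11.8  -6.1  24.6] op 0.38 TOOL mm [-0.   0.  -0.1]
the job is handed in; nothing more can be done
None
```

The drum cutter is seated in the collet and the arm is still holding it there, pressed down with about 24 N, so you can close the collet. I handed the job in at 23.8 s.

**Keys:** I pressed the left key to its hard stop (15 N), let it up, then pressed the right key to its stop (18 N). I never touched the middle key.

**Cutter:** I took the dark straight drum cutter from the rack, put its shank into the collet and pressed it down against the ejector.
- **Seating:** It met a hard stop with the gripper at 172.6 mm. That puts the shoulder at about 170 mm, level with the nose face.
- **Grip:** The last wrist picture shows the cutter in the same place in the jaws as after the grasp, so it had not slipped.
- **Ejector:** I could not read its travel directly, so I judged this from height, force and pictures.

**What was not perfect:**
- **Alignment:** Before the final approach, the wrist and side cameras disagreed by about 1.5 mm on where the bore was. I corrected by 2 mm, and a second look agreed to about 0.5 mm.
- **Side load:** About 13 N of sideways force remains at the wrist. Small sideways shifts did not remove it.

In the last side picture, the other cutters, the turquoise look-alikes and the bench items stand where they were.

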